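Slide the sign panel off the end of its sloping stand, grip it and set it on the easel

ROBOT

A 7-joint arm with a two-finger parallel gripper is mounted at the origin on a cart in front of the work surface, level with it; the furniture and walls round the work are solid. World frame = base frame: x ahead of the robot, y to its left, z up, the work surface at z = 0. Lengths are in m, angles in rad, forces in N, time in s.
With the tool pointing down it reaches from about 0.4 to 0.875 m from the base axis. Payload 6.5 kg.
Tool frame: the origin (TCP) lies midway between the tips of the shut fingers; the grasp point (between the pads) lies 19 mm behind it; z points along the fingers, y is the direction in which the jaws open and shut (so a half turn about z gives the same grasp; the last joint's range is limited). The gripper opens to 88 mm and grips with 3 to 60 N. Pads are 18 mm wide; open, the fingers measure 123 mm over their backs; the gripper's body (75 mm by 187 mm) begins 45 mm behind the grasp point.
Start: joints at [1.202, 0.536, -0.004, 1.538, 0.003, 1.067, -0.071], TCP at [0.194, -0.62, 0.239] pointing down, gripper open.
Joint ranges: [-2.7, 2.7], [-0.37, 2.16], [-1.27, 1.26], [0.24, 2.4], [-1.31, 4.45], [0.19, 1.91], [-2.76, 2.76]. Speed limits (rad/s): [2.39, 2.39, 3.14, 3.14, 3.14, 3.14, 3.14].

INTERFACE

Orientations are given as a rotation vector (axis times angle).
In Python, from workcell import arm gives the robot as it stands. The module is installed in compiled form; this text tells all that it offers.
- The arm moves only by the tool send_rows, never from a script. Its argument "targets" is a list of rows, each an object with "angular": the turn, a rotation vector about the tool's x, y, z in degrees, a list of three; "xyz": the shift along the tool's x, y, z in mm, a list of three; "jaw": the finger opening in mm, from 0 to 88.1. A call has 1 to 8 rows; each row is the pose to reach, as a shift and turn from the pose measured when the call began, along the tool's axes at that moment; what a row does not reach only later rows make up. A row lasts 1/10 s, in which the tool goes at most 50 mm and 8.59 degrees, less where a joint would pass 70% of its speed; a pose out of reach is approached as far as the arm can. A call with a gripper value outside its range is refused whole. The fingers move at their own pace and stop on an object; "squeeze" is the grip in N (left out, the last holds). Time passes only in rows, so rows that repeat a pose let the fingers close. It gives the time, the measured TCP pose, the force and the opening at its end, in the units of the state.
- arm.state(): the state, without advancing time (a new reading comes with each control period).
- arm.camera(name): name is "side" or "top"; returns a dict with "pixels" (420x560x3 uint8, red, green, blue), "z_map" (420x560 float32, m along the optical axis (not along the pixel's ray), 0 where there is no reading), "vertical_fov" (degrees; the focal length in pixels is half the picture's height over the tangent of half this angle, whatever the lens; pixels are square), "cx", "cy" (the principal point, pixels), "R" (3x3) and "t" (3): a world point X has camera coordinates R X + t. Camera axes: x right, y down, z forward; pixel columns grow to the right and rows downward; lengths in m; the calibration is good to about 2 mm. A picture is of the moment at which its call begins.
- arm.job_done(): hands the job in, once; it reports no verdict.
The state is a dict: "clock": time; "q": joint angles; "dq": joint speeds; "joint_efforts": joint torques, N m; "eef_pos": TCP position; "eef_rot": TCP orientation; "ft_force": force on the tool from outside, world axes, zero at the start; "torque": the same for the moment, N m; "gripper_width": finger opening in m.
Only numpy, scipy, OpenCV 4.12 (cv2) and the standard library are available. Lean on these libraries where they do the work, as an engineer would, in place of code of your own. Each camera call takes 0.05 s, during which the arm holds its last target. There are 200 camera calls.

TASK

The wooden sign panel lies flat against the sloping gluing stand, where no finger can get behind it. Slide it along the stand's ledge, still lying on the stand, until about a third of it sticks out past one end of the stand, pinch it there front and back, lift it off and set it on the ledge of the empty metal easel: centred, straight, leaning back against the uprights with its inlaid face outward. Do not let go of it in the air or let it drop onto the table, and leave the bone folder, the trivet and the block stamp that lie near the stands where they are.

Things in the scene. Friction and masses are not known exactly. Their poses are not given: they have to be found in the camera images.
- panel: Sign panel: pale wood plate 130 x 100 x 8 mm, 0.1 kg, dark inlaid border and motif on its front face only. Origin at its centre; x along the 130 mm side, y along the 100 mm side, down the slope as it lies, z out of the front face. Starts with its lower long edge on the gluing stand's ledge. Slides with about 1 N: push an end edge low, about 25 mm up from the ledge.
- gluing_stand: Dark wooden stand, fixed, footprint 150 (x) x 105 mm. Its plain board slopes 50 degrees from horizontal and faces its own +y. Origin: centre of the footprint on the table; x along the ledge, +y the low front side, z up. Board ends at x = -75 and +75 mm, both open; the panel falls if its centre passes an end. The panel's centre lies at y = +6, z = 61 mm, its ends start 1 to 19 mm inside.
- stand_seat (a point): Mid-length of the corner where the gluing stand's board meets its ledge: y = +35, z = 20 mm in the stand's frame. The board goes 106 mm up the slope from here, to y = -33, z = 101 mm, above the panel. The ledge is square to the board, as long as it, 14 mm deep, with a lip 5 mm high. The end away from the robot is easier to grip. Lean the pushing finger toward square with the board, or it may jam.
- easel: Empty small dark steel easel, fixed, footprint 52 (x) x 100 mm, sloping 50 degrees from horizontal like the stand and facing its own +y. Origin: centre of the footprint on the table; x along the ledge, +y the low front side, z up. A panel seated on it has its centre at x = 0, y = +6, z = 61 mm and sticks out 39 mm past the easel at each end, free in front and behind.
- easel_seat (a point): Seat corner of the easel, mid-length, where uprights meet ledge: y = +35, z = 20 mm in the easel's frame. Two flat uprights, 14 mm wide, at x = -19 and +19 mm, reach 88 mm up the slope. The ledge is square to them, 52 mm long, 21 mm deep, with a lip 8 mm high.
- bone_folder: Loose pale bone folder lying flat between the two stands, 148 x 22 x 4 mm. Bystander. Origin at the centre of its underside, y along its length.
- trivet: Loose round black wire trivet lying in front of the gap between the stands, 108 x 104 x 12 mm. Bystander. Origin at the centre of its underside.
- block_stamp: Loose flat wooden block stamp lying behind the gap between the stands, 62 x 85 x 22 mm. Bystander. Origin at the centre of its underside.

How it is judged:
By the outcome, as a careful person would: the job done as asked, in the order asked, and still so for the second after the job is handed in, with the robot touching nothing.
It also fails if it takes over 61 s, if anything falls off the work surface, if the arm or the gripper's body presses on something with over 40 N, if the wrist force passes 120 N, or if a joint passes its speed limit or range.

## Working session

There is one attempt and no reset: what is moved stays moved. The work goes in short steps, Python scripts to look and compute and a tool call to move; the robot and the scene stay as the last step left them, time stands still between calls to the robot, and variables do not carry over. Pictures are saved under pics/ and viewed, about 8 in all and at most 12, crops included, and the job is handed in when it is done.

Besides the shell and the picture viewer there is one more tool, called after ">>>" as name(argument=value, ...), one argument or row to a line, values as JSON. send_rows: Moves the arm, as the interface text tells. Its arguments: {"type":"object","properties":{"targets":{"type":"array","items":{"type":"object","properties":{"angular":{"type":"array","items":{"type":"number"}},"xyz":{"type":"array","items":{"type":"number"}},"jaw":{"type":"number"}}}},"squeeze":{"type":"number"}},"required":["targets"]}

```bash
mkdir -p pics; ls; cat > h.py <<'E'
import numpy as np, cv2
from workcell import arm
from scipy.spatial.transform import Rotation as Ro
def cam(n):
    c=arm.camera(n); c['f']=210/np.tan(np.radians(c['vertical_fov'])/2); return c
def cloud(c):
    v,u=np.mgrid[0:420,0:560]; z=c['z_map']
    P=np.stack([(u-c['cx'])/c['f']*z,(v-c['cy'])/c['f']*z,z],-1)
    W=(P-c['t'])@np.array(c['R']); W[z==0]=np.nan
    return W
def proj(c,X):
    p=np.array(c['R'])@X+c['t']; return c['f']*p[:2]/p[2]+[c['cx'],c['cy']]
def save(c,name): cv2.imwrite('pics/'+name,c['pixels'][:,:,::-1])
E
python3 - <<'E'
from h import *
for n in ['top','side']:
    c=cam(n); save(c,n+'0.png'); np.savez(n+'0.npz',**{k:c[k] for k in c})
    print(n,c['f'],c['cx'],c['cy'],np.round(c['R'],3).tolist(),np.round(c['t'],3))
print(arm.state())
E
```

```text
pics
top 544.6948352099823 269.40544644136014 206.92485530597392 [[0.02, -1.0, 0.004], [-0.991, -0.02, -0.134], [0.134, -0.001, -0.991]] [0.097 0.582 1.019]
side 394.689560163454 280.53014082789167 205.83172575656025 [[-0.949, -0.316, 0.006], [-0.127, 0.362, -0.924], [0.289, -0.877, -0.384]] [0.578 0.109 0.805]
{'clock': 0.1, 'q': array([ 1.20182891,  0.53710317, -0.0044547 ,  1.53878036,  0.00264359,
        1.06727111, -0.07118722]), 'dq': array([ 0.00052064, -0.00166538, -0.00143657, -0.00266393,  0.0004055 ,
        0.00167355, -0.0012122 ]), 'joint_efforts': array([ 3.30306946e-03, -5.72071803e+01,  9.94079523e-01, -2.52231967e+01,
       -5.62771945e-02,  1.34235559e-02,  2.68274380e-05]), 'eef_pos': array([ 0.19362595, -0.61991126,  0.23791591]), 'eef_rot': array([-3.10414209e+00, -4.73729086e-01,  5.91923261e-04]), 'ft_force': array([ 0.28843904, -0.22048912, -0.90335749]), 'torque': array([-0.04461764, -0.02726931,  0.08051829]), 'gripper_width': 0.08799553405742284}
```

View pics/top0.png

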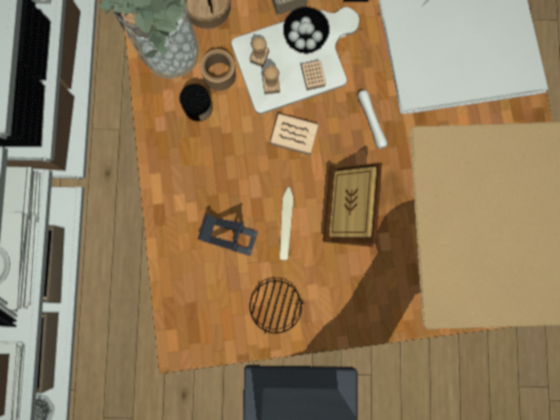

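View pics/side0.png

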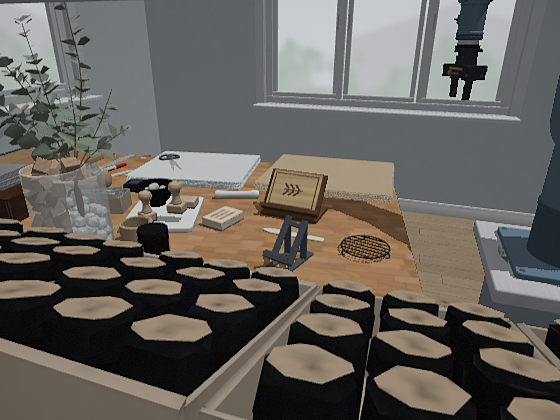

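```bash
python3 - <<'E'
from h import *
t=dict(np.load('top0.npz')); s=dict(np.load('side0.npz'))
a=cv2.resize(t['pixels'][150:350,170:400],None,fx=2.6,fy=2.6,interpolation=cv2.INTER_CUBIC)
b=cv2.resize(s['pixels'][150:280,230:400],None,fx=3.5,fy=3.5,interpolation=cv2.INTER_CUBIC)
H=560; b=cv2.resize(b,None,fx=.45*1.0,fy=.45) if 0 else b
cv2.imwrite('pics/topc.png',a[:,:,::-1]); cv2.imwrite('pics/sidec.png',b[:,:,::-1])
W=cloud(t); hsv=cv2.cvtColor(t['pixels'],cv2.COLOR_RGB2HSV)
for (u,v) in [(352,203),(352,170),(352,238),(337,203),(372,203),(328,203),(228,232),(205,230),(252,242),(238,208),(285,220),(275,305),(294,133)]:
    print((u,v),np.round(W[v,u],3),hsv[v,u])
E
```

```text
(352, 203) [ 0.587 -0.047  0.068] [ 19 131 121]
(352, 170) [ 0.652 -0.049  0.06 ] [ 20 126 132]
(352, 238) [ 0.521 -0.048  0.062] [ 15 166  72]
(337, 203) [ 0.59  -0.023  0.04 ] [ 21 127 142]
(372, 203) [ 0.583 -0.079  0.098] [ 20 124 168]
(328, 203) [ 0.591 -0.006  0.035] [ 14 175  70]
(228, 232) [0.533 0.191 0.   ] [ 15 163 161]
(205, 230) [nan nan nan] [107  35  66]
(252, 242) [0.513 0.142 0.007] [105  33  78]
(238, 208) [ 0.582  0.172 -0.001] [ 16 156  85]
(285, 220) [0.559 0.077 0.005] [ 27  40 218]
(275, 305) [0.391 0.094 0.01 ] [ 16 155  89]
(294, 133) [0.733 0.062 0.022] [ 19  71 130]
```

View pics/topc.png

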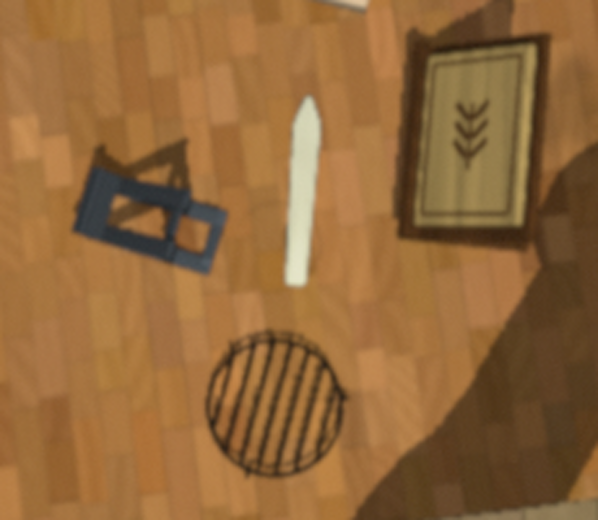

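View pics/sidec.png

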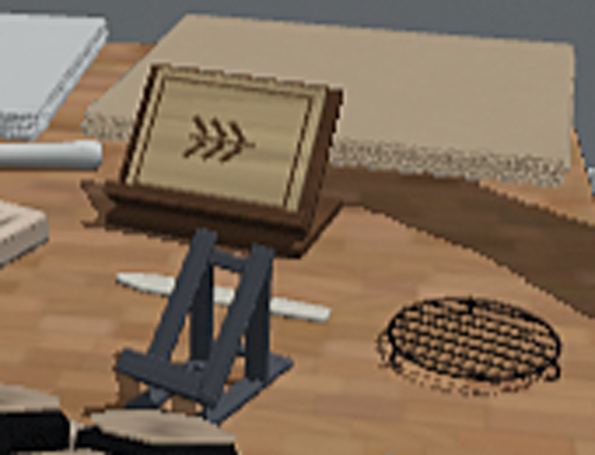

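```bash
cat > m.py <<'E'
from h import *
def ray(c,uv):
    R=np.array(c['R']); d=np.array([(uv[0]-c['cx'])/c['f'],(uv[1]-c['cy'])/c['f'],1])
    return -R.T@c['t'], R.T@d
def hit(c,uv,n,p):
    o,d=ray(c,uv); return o+d*((p-o)@n)/(d@n)
def fit(P):
    m=np.median(P,0); 
    for _ in range(5):
        n=np.linalg.svd(P-P.mean(0),full_matrices=False)[2][2]; e=(P-P.mean(0))@n; P=P[abs(e)<2.5*e.std()+1e-4]
    return n*np.sign(n[2]),P.mean(0),e.std()
E
python3 - <<'E'
from m import *
t=dict(np.load('top0.npz')); s=dict(np.load('side0.npz'))
for nm,c,roi in [('top',t,(320,158,385,250)),('side',s,(262,165,330,225))]:
    hsv=cv2.cvtColor(c['pixels'],cv2.COLOR_RGB2HSV); M=cv2.inRange(hsv,(14,60,95),(28,150,255))
    k=np.zeros_like(M); k[roi[1]:roi[3],roi[0]:roi[2]]=M[roi[1]:roi[3],roi[0]:roi[2]]
    k=cv2.morphologyEx(k,cv2.MORPH_CLOSE,np.ones((5,5),np.uint8))
    cn=max(cv2.findContours(k,0,1)[0],key=cv2.contourArea); h=cv2.convexHull(cn)
    fill=np.zeros_like(M); cv2.drawContours(fill,[h],-1,255,-1); 
    W=cloud(c); P=W[cv2.erode(fill,np.ones((5,5)))>0]; P=P[~np.isnan(P[:,0])]
    n,p,e=fit(P); q=cv2.approxPolyN(h,4)[0]
    print(nm,cv2.contourArea(h),'n',n.round(3),'tilt',np.degrees(np.arccos(n[2])).round(1),'yaw n',np.degrees(np.arctan2(-n[0],n[1])).round(1),p.round(4),e)
    C=np.array([hit(c,u,n,p) for u in q]); print(q.tolist()); print(C.round(4).tolist(),C.mean(0).round(4), np.linalg.norm(C-np.roll(C,-1,0),axis=1).round(4))
# easel
W=cloud(t);hsv=cv2.cvtColor(t['pixels'],cv2.COLOR_RGB2HSV)
M=cv2.inRange(hsv,(95,15,20),(125,160,130)); k=np.zeros_like(M);k[200:260,190:265]=M[200:260,190:265]
ys,xs=np.nonzero(k); print(len(ys)); P=W[ys,xs]
r=cv2.minAreaRect(np.stack([xs,ys],1).astype(np.float32)); print('rect',r,cv2.boxPoints(r).tolist())
for z0,z1 in [(-.01,.004),(.004,.015),(.015,.035),(.035,.05),(.05,.07),(.07,.1)]:
    m=(P[:,2]>z0)&(P[:,2]<z1); print(z0,m.sum(),np.nanmean(P[m],0).round(3) if m.sum() else '')
for v in range(206,256,3):
    print(v,' '.join('%4s'%('.' if not k[v,u] else ('?' if np.isnan(W[v,u,2]) else int(round(1000*W[v,u,2])))) for u in range(196,262,3)))
W=cloud(t); b=W[150:320:10,430:550:20,2]; print('box',np.nanmedian(b), np.nanmax(W[150:320,412:440,1]))
E
```

```text
top 3122.5 n [0.062 0.762 0.644] tilt 49.9 yaw n -4.7 [ 0.5895 -0.0484  0.0676] 0.001371263775623442
[[371, 236], [328, 236], [334, 173], [379, 142]]
[[0.5216, -0.0757, 0.1066], [0.5269, -0.007, 0.0248], [0.6524, -0.0182, 0.0258], [0.6958, -0.0912, 0.1079]] [ 0.5992 -0.048   0.0663] [0.107  0.126  0.1182 0.1749]
side 2747.5 n [ 0.044 -0.135  0.99 ] tilt 8.1 yaw n -161.7 [ 0.597  -0.0951  0.0592] 0.02201609900027978
[[329, 213], [262, 201], [262, 165], [329, 165]]
[[0.4602, 0.1486, 0.0985], [0.6181, 0.1017, 0.085], [0.8056, -0.387, 0.0101], [0.5863, -0.4706, 0.0086]] [ 0.6175 -0.1518  0.0506] [0.1652 0.5287 0.2347 0.6382]
694
rect ((227.601318359375, 233.39588928222656), (52.7574348449707, 26.032197952270508), 17.650123596191406) [[198.517822265625, 237.8011474609375], [206.410888671875, 212.994384765625], [256.684814453125, 228.99063110351562], [248.791748046875, 253.79739379882812]]
-0.01 21 [0.517 0.152 0.003]
0.004 141 [0.517 0.155 0.007]
0.015 198 [0.536 0.223 0.026]
0.035 131 [0.536 0.22  0.041]
0.05 77 [0.525 0.188 0.059]
0.07 123 [0.519 0.171 0.08 ]
206    .    .    .    .    
[... 1255 characters left out ...]
   24   30    .    .    .    .    .    .   74    .    .    .    .    .    6    .    .
242    .    .    .    .    .    .    .   47   51   54   65    .    .   86    .    .    .    .    .    .    .    .
245    .    .    .    .    .    .    .    .    .   57   70   73   83   87    .    .    .    .    7    .    .    .
248    .    .    .    .    .    .    .    .    .    .    .    .   81   86    7    9    8    .    5    .    .    .
251    .    .    .    .    .    .    .    .    .    .    .    .    .    .    .    6    8    5    .    .    .    .
254    .    .    .    .    .    .    .    .    .    .    .    .    .    .    .    .    .    .    .    .    .    .
box 0.02422927870902228 -0.17449679562936435
```

```bash
cat > pose.py <<'E'
from m import *
S,C=np.sin(np.radians(50)),np.cos(np.radians(50))
def axes(yaw):
    ex=np.array([np.cos(yaw),np.sin(yaw),0]); ey=np.array([-np.sin(yaw),np.cos(yaw),0]); return ex,ey
def panel_front(c,roi):
    """classify pixels on panel front; return pts, normal"""
    hsv=cv2.cvtColor(c['pixels'],cv2.COLOR_RGB2HSV); W=cloud(c); u0,v0,u1,v1=roi
    M=cv2.inRange(hsv,(16,60,110),(28,150,255)); k=np.zeros_like(M); k[v0:v1,u0:u1]=M[v0:v1,u0:u1]
    n_,l,st,_=cv2.connectedComponentsWithStats(k); k=(l==1+np.argmax(st[1:,4]))
    P=W[k]; P=P[~np.isnan(P[:,0])]; n,p,e=fit(P); return k,P,n,p,e
E
python3 - <<'E'
from pose import *
t=dict(np.load('top0.npz'))
k,P,n,p,e=panel_front(t,(325,160,383,245))
print(k.sum(),n.round(3),p.round(4),e)
vs,us=np.nonzero(k); r=cv2.minAreaRect(np.stack([us,vs],1).astype(np.float32)); print(r)
pts=np.array([hit(t,uv,n,p) for uv in zip(us,vs)])
d=np.array([n[1],-n[0],0]);d/=np.linalg.norm(d); dn=np.cross(n,d) 
A=np.stack([(pts-p)@d,(pts-p)@dn],1); r=cv2.minAreaRect((A*1000).astype(np.float32)); print('inplane',r, 'yaw0',np.degrees(np.arctan2(d[1],d[0])))
ctr=p+d*r[0][0]/1000+dn*r[0][1]/1000; print('panel front centre',ctr)
# stand board: brown mask
hsv=cv2.cvtColor(t['pixels'],cv2.COLOR_RGB2HSV); W=cloud(t)
reg=np.zeros(k.shape,bool); reg[155:255,315:390]=1
B=reg&(W[...,2]>.015); Q=W[B]; 
for yaw in [np.radians(-4.7)]:
    ex,ey=axes(yaw); X=(Q-ctr)@ex; Y=(Q-ctr)@ey
    print('stand x ext',np.percentile(X,[0.3,1,99,99.7]).round(4),'y ext',np.percentile(Y,[.5,99.5]).round(4))
# easel
M=cv2.inRange(hsv,(95,15,20),(125,160,130)); 
u=np.zeros_like(M); u[215:255,212:250]=M[215:255,212:250]; m=(u>0)&(W[...,2]>.03); U=W[m]
ne,pe,ee=fit(U); print('easel n',ne.round(3),pe.round(4),ee,'yaw',np.degrees(np.arctan2(-ne[0],ne[1])))
l=np.zeros_like(M); l[205:245,194:214]=M[205:245,194:214]; m=(l>0)&(W[...,2]>.034)&(W[...,2]<.05); L=W[m]
a=np.polyfit(L[:,0],L[:,1],1); print('lip yaw',np.degrees(np.arctan(a[0])),L.mean(0),len(L),L[:,0].min(),L[:,0].max())
E
```

```text
2612 [0.062 0.761 0.646] [ 0.5889 -0.0474  0.0664] 0.0013804415956551125
((352.28143310546875, 201.4824981689453), (42.18523025512695, 72.3687973022461), 4.573921203613281)
inplane ((-0.472412109375, 0.8503532409667969), (105.30233764648438, 129.7282257080078), 89.70881652832031) yaw0 -4.628123270735768
panel front centre [ 0.58850263 -0.04680281  0.06579639]
stand x ext [-0.0737 -0.0729  0.0742  0.0755] y ext [-0.045   0.0453]
easel n [0.219 0.729 0.649] [0.5241 0.1856 0.063 ] 0.001228124576048691 yaw -16.726680256388896
lip yaw -12.372594967993031 [0.53980417 0.233424   0.03953662] 82 0.5119089150332928 0.5600388007822213
```

```bash
python3 - <<'E'
from pose import *
t=dict(np.load('top0.npz')); hsv=cv2.cvtColor(t['pixels'],cv2.COLOR_RGB2HSV); W=cloud(t)
M=cv2.inRange(hsv,(95,15,20),(125,160,130)); u=np.zeros_like(M); u[205:260,190:265]=M[205:260,190:265]
P=W[u>0]; P=P[~np.isnan(P[:,0])]
p0=np.array([0.5241,0.1856,0.063])
for yd in (-14,-16,-17,-18,-20):
    y=np.radians(yd); ex,ey=axes(y); n=S*ey+C*np.array([0,0,1]); dn=C*ey-S*np.array([0,0,1])
    q=P-p0; a,b,h=q@ex*1000,q@dn*1000,q@n*1000
    up=(abs(h)<6)&(b<25)&(b>-25)
    A=up&(a>5); B=up&(a<-5)
    off=np.median(h[up]); 
    s1=np.polyfit(b[A],a[A],1); s2=np.polyfit(b[B],a[B],1)
    led=(b>35)&(b<62)&(h>-5)
    print(yd,'h',off.round(1),'slopes deg',np.degrees(np.arctan([s1[0],s2[0]])).round(1),'x mid uprights',s1[1].round(1),s2[1].round(1),'x ext',np.percentile(a[A],[1,99]).round(),np.percentile(a[B],[1,99]).round(),'ledge x',np.percentile(a[led],[2,98]).round(1),'b top',np.percentile(b[abs(h)<6],[1]).round(1),'lip b',b[(h>14)].round().mean(), np.polyfit(a[up],h[up],1)[0], np.percentile(a[q[:,2]<-.05],[1,99]).round(1))
E
```

```text
-14 h -0.0 slopes deg [ 3.8 -0.5] x mid uprights 17.5 -19.0 x ext [ 8. 23.] [-25.  -6.] ledge x [-20.   24.6] b top [-32.5] lip b 51.49514563106796 -0.04274338013641422 [-23.1  22.4]
-16 h -0.1 slopes deg [ 4.  -0.7] x mid uprights 17.3 -19.2 x ext [ 7. 23.] [-24.  -8.] ledge x [-21.4  23.1] b top [-32.4] lip b 51.5 -0.01802071876779596 [-22.   23.4]
-17 h -0.1 slopes deg [ 3.3 -1.3] x mid uprights 17.3 -19.2 x ext [ 7. 23.] [-24.  -7.] ledge x [-22.1  22.4] b top [-32.6] lip b 51.54455445544554 -0.005056528728718219 [-21.5  23.9]
-18 h -0.2 slopes deg [ 2.8 -1.9] x mid uprights 17.2 -19.2 x ext [ 7. 23.] [-24.  -7.] ledge x [-22.8  21.8] b top [-32.5] lip b 51.640776699029125 0.006546365418505521 [-21.   24.4]
-20 h -0.3 slopes deg [ 1.4 -4. ] x mid uprights 17.2 -19.2 x ext [ 8. 23.] [-24.  -7.] ledge x [-24.   20.5] b top [-32.2] lip b 51.54368932038835 0.031104626624020783 [-20.1  25.9]
```

```bash
cat > k.py <<'E'
from pose import *
EZ=np.array([0,0,1.])
class F:  # slope frame: c = panel centre (seated), ex along ledge, dn down slope, n out
    def __init__(s,yaw,c):
        s.ex,s.ey=axes(np.radians(yaw)); s.n=S*s.ey+C*EZ; s.dn=C*s.ey-S*EZ; s.c=np.array(c)
    def at(s,x,d,n): return s.c+(x*s.ex+d*s.dn+n*s.n)/1000
ST=F(-4.7,[0.5883,-0.0483,0.0612]); EA=F(-17,[0.5261,0.1922,0.0610])
def Rpush(f): return np.stack([f.dn,f.ex,-f.n],1)
def Rgrip(f): return np.stack([f.ex,-f.n,f.dn],1)   # tool x=ex, y=-n, z=down slope
def now():
    s=arm.state(); return s,np.array(s['eef_pos']),Ro.from_rotvec(s['eef_rot']).as_matrix()
def rel(name,P,R,s=None):
    s,p,r=now() ; print(name,'xyz',(r.T@(np.array(P)-p)*1000).round(1).tolist(),'ang',np.degrees(Ro.from_matrix(r.T@R).as_rotvec()).round(1).tolist())
def info(f):
    s,p,r=now(); q=p-f.c; print('t',s['clock'],'in frame x,d,n',np.round([q@f.ex*1000,q@f.dn*1000,q@f.n*1000],1),'F',np.round(s['ft_force'],1),'w',s['gripper_width'],'q',np.round(s['q'],2))
E
python3 - <<'E'
from k import *
rel('way',[0.42,-0.15,0.32],Rpush(ST)); rel('stand-off',ST.at(-97,25,120),Rpush(ST)); rel('pre',ST.at(-97,25,-1),Rpush(ST)); print(ST.at(-97,25,120),ST.at(-97,25,-1))
E
```

```text
way xyz [356.2, -381.1, -81.5] ang [-29.6, -43.9, -63.3]
stand-off xyz [497.9, -564.2, 119.5] ang [-29.6, -43.9, -63.3]
pre xyz [463.1, -478.2, 197.2] ang [-29.6, -43.9, -63.3]
[0.50047512 0.06727991 0.1191834 ] [ 0.49288013 -0.02509978  0.0414061 ]
```

>>> send_rows(
  targets=[
    {"xyz": [356, -381, -82], "angular": [-30, -44, -63], "jaw": 0},
    {"xyz": [356, -381, -82], "angular": [-30, -44, -63], "jaw": 0},
    {"xyz": [356, -381, -82], "angular": [-30, -44, -63], "jaw": 0},
    {"xyz": [356, -381, -82], "angular": [-30, -44, -63], "jaw": 0},
    {"xyz": [356, -381, -82], "angular": [-30, -44, -63], "jaw": 0},
    {"xyz": [356, -381, -82], "angular": [-30, -44, -63], "jaw": 0},
    {"xyz": [356, -381, -82], "angular": [-30, -44, -63], "jaw": 0},
    {"xyz": [356, -381, -82], "angular": [-30, -44, -63], "jaw": 0},
  ],
)

```text
clock: 0.9
eef_pos: [0.366, -0.2623, 0.3017]
eef_rot: [2.038, 1.504, -0.727]
ft_force: [1.9, -0.2, -1.2]
gripper_width: 0.0266
```

```bash
python3 - <<'E'
from k import *
info(ST);print(now()[1]); rel('stand-off',ST.at(-97,25,120),Rpush(ST))
E
```

```text
t 0.9 in frame x,d,n [-204.  -333.1  -22.8] F [ 1.9 -0.2 -1.2] w 0.026577301551361236 q [ 0.27  0.18 -0.3   2.15  0.86  1.19 -0.82]
[ 0.365971   -0.26234719  0.3016945 ]
stand-off xyz [385.4, 27.8, -103.8] ang [-4.6, -6.8, -10.7]
```

>>> send_rows(
  targets=[
    {"xyz": [385, 28, -104], "angular": [-4.6, -6.8, -10.7], "jaw": 0},
    {"xyz": [385, 28, -104], "angular": [-4.6, -6.8, -10.7], "jaw": 0},
    {"xyz": [385, 28, -104], "angular": [-4.6, -6.8, -10.7], "jaw": 0},
    {"xyz": [385, 28, -104], "angular": [-4.6, -6.8, -10.7], "jaw": 0},
    {"xyz": [385, 28, -104], "angular": [-4.6, -6.8, -10.7], "jaw": 0},
    {"xyz": [385, 28, -104], "angular": [-4.6, -6.8, -10.7], "jaw": 0},
    {"xyz": [385, 28, -104], "angular": [-4.6, -6.8, -10.7], "jaw": 0},
    {"xyz": [385, 28, -104], "angular": [-4.6, -6.8, -10.7], "jaw": 0},
  ],
)

```text
clock: 1.7
eef_pos: [0.5005, 0.0677, 0.1188]
eef_rot: [1.78, 1.642, -0.831]
ft_force: [0.4, 0.1, -0.4]
gripper_width: 0.0004
```

>>> send_rows(
  targets=[
    {"xyz": [0, 0, 0], "angular": [0, 0, 0], "jaw": 0},
  ],
)

```text
clock: 1.8
eef_pos: [0.5005, 0.0733, 0.1148]
eef_rot: [1.778, 1.651, -0.829]
ft_force: [0.2, 0.3, -0.9]
gripper_width: 0.0004
```

```bash
python3 - <<'E'
from k import *
info(ST);print(now()[1]); rel('stand-off',ST.at(-97,25,120),Rpush(ST));  rel('pre',ST.at(-97,25,-1),Rpush(ST))
E
```

```text
t 1.8 in frame x,d,n [-97.5  32.2 121.8] F [ 0.2  0.3 -0.9] w 0.00044772826777335047 q [-0.31  0.86 -0.45  1.73  0.88  1.51 -1.3 ]
[0.50047667 0.07326306 0.11480651]
stand-off xyz [-7.2, 0.4, 1.7] ang [0.1, -0.2, 0.4]
pre xyz [-7.7, 0.2, 122.7] ang [0.1, -0.2, 0.4]
```

>>> send_rows(
  targets=[
    {"xyz": [-4, 0, 30], "angular": [0, 0, 0.4], "jaw": 0},
    {"xyz": [-8, 0, 60], "angular": [0, 0, 0.4], "jaw": 0},
    {"xyz": [-8, 0, 90], "angular": [0, 0, 0.4], "jaw": 0},
    {"xyz": [-8, 0, 110], "angular": [0, 0, 0.4], "jaw": 0},
    {"xyz": [-8, 0, 120], "angular": [0, 0, 0.4], "jaw": 0},
    {"xyz": [-8, 0, 122.5], "angular": [0, 0, 0.4], "jaw": 0},
    {"xyz": [-8, 0, 122.5], "angular": [0, 0, 0.4], "jaw": 0},
  ],
)

```text
clock: 2.5
eef_pos: [0.493, -0.0245, 0.042]
eef_rot: [1.783, 1.645, -0.825]
ft_force: [-0.1, -0.0, 0.7]
gripper_width: 0.0005
```

```bash
python3 - <<'E'
from k import *
info(ST)
a=cam('top')['pixels'][140:260,290:410]; b=cam('side')['pixels'][140:260,240:400]
f=lambda i,k: cv2.resize(i,None,fx=k,fy=k,interpolation=cv2.INTER_CUBIC)
cv2.imwrite('pics/pre.png',np.hstack([f(a,3),f(b,2.7)[:324] if 0 else cv2.resize(b,(440,360))])[:,:,::-1])
E
```

```text
t 2.5 in frame x,d,n [-97.   24.9  -0.1] F [-0.1 -0.   0.7] w 0.0004672716635847619 q [-0.21  0.92 -0.38  1.85  1.01  1.33 -1.36]
```

View pics/pre.png

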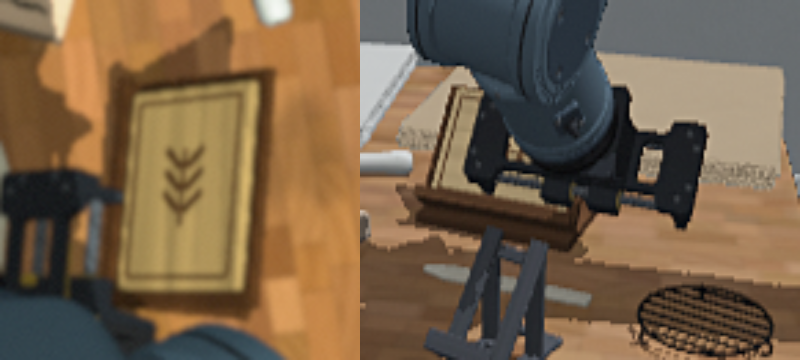

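>>> send_rows(
  targets=[
    {"xyz": [0, 4, 0], "angular": [0, 0, 0], "jaw": 0},
    {"xyz": [0, 8, 0], "angular": [0, 0, 0], "jaw": 0},
    {"xyz": [0, 12, 0], "angular": [0, 0, 0], "jaw": 0},
    {"xyz": [0, 16, 0], "angular": [0, 0, 0], "jaw": 0},
    {"xyz": [0, 20, 0], "angular": [0, 0, 0], "jaw": 0},
    {"xyz": [0, 24, 0], "angular": [0, 0, 0], "jaw": 0},
    {"xyz": [0, 28, 0], "angular": [0, 0, 0], "jaw": 0},
    {"xyz": [0, 32, 0], "angular": [0, 0, 0], "jaw": 0},
  ],
)

```text
clock: 3.4
eef_pos: [0.5252, -0.0264, 0.0422]
eef_rot: [1.783, 1.645, -0.824]
ft_force: [-1.0, 1.3, 0.9]
gripper_width: 0.0006
```

```bash
cat > pan.py <<'E'
from k import *
def panel_x(f,name,save=None,crop=None):
    """panel extent along ex from pale pixels in the top camera, cast on front plane"""
    c=cam(name); 
    hsv=cv2.cvtColor(c['pixels'],cv2.COLOR_RGB2HSV); M=cv2.inRange(hsv,(16,60,110),(28,150,255))
    W=cloud(c); q=(W-f.c); h=np.abs(q@f.n-.004); k=(M>0)&(h<.006)&(np.abs(q@f.dn)<.053)&(np.abs(q@f.ex)<.15)
    x=q@f.ex; d=q@f.dn
    for a,b in [(-.05,-.02),(-.02,.01),(.01,.045)]:
        m=k&(d>a)&(d<b); print('d band',a,b,m.sum(),'x',(np.percentile(x[m],[0.5,99.5])*1000).round(1) if m.sum() else '')
    print('h mean',((q@f.n)[k].mean()*1000).round(1),'d',(np.percentile(d[k],[.5,99.5])*1000).round(1))
    if save: u0,v0,u1,v1=crop; cv2.imwrite('pics/'+save,cv2.resize(c['pixels'][v0:v1,u0:u1],None,fx=3.5,fy=3.5,interpolation=cv2.INTER_CUBIC)[:,:,::-1])
E
python3 - <<'E'
from pan import *
info(ST); panel_x(ST,'top')
E
```

```text
t 3.4 in frame x,d,n [-64.7  25.3   0.6] F [-1.   1.3  0.9] w 0.0005518650677867132 q [-0.19  0.94 -0.37  1.78  1.02  1.35 -1.3 ]
d band -0.05 -0.02 928 x [-51.6  76.3]
d band -0.02 0.01 769 x [-52.4  76.6]
d band 0.01 0.045 813 x [-51.8  76.9]
h mean 4.0 d [-51.1  50.7]
```

>>> send_rows(
  targets=[
    {"xyz": [0, 5, 0], "angular": [0, 0, 0], "jaw": 0},
    {"xyz": [0, 10, 0], "angular": [0, 0, 0], "jaw": 0},
    {"xyz": [0, 15, 0], "angular": [0, 0, 0], "jaw": 0},
    {"xyz": [0, 20, 0], "angular": [0, 0, 0], "jaw": 0},
    {"xyz": [0, 25, 0], "angular": [0, 0, 0], "jaw": 0},
    {"xyz": [0, 30, 0], "angular": [0, 0, 0], "jaw": 0},
    {"xyz": [0, 35, 0], "angular": [0, 0, 0], "jaw": 0},
    {"xyz": [0, 38, 0], "angular": [0, 0, 0], "jaw": 0},
  ],
)

```text
clock: 4.25
eef_pos: [0.5644, -0.0295, 0.0423]
eef_rot: [1.783, 1.645, -0.823]
ft_force: [-0.6, 0.5, 0.0]
gripper_width: 0.0005
```

```bash
python3 - <<'E'
from pan import *
info(ST); panel_x(ST,'top')
E
```

```text
t 4.25 in frame x,d,n [-25.4  25.2   0.7] F [-0.6  0.5  0. ] w 0.0004524022548881215 q [-0.18  0.97 -0.35  1.68  1.03  1.37 -1.23]
d band -0.05 -0.02 907 x [-13.  115.7]
d band -0.02 0.01 747 x [-12.8 115.3]
d band 0.01 0.045 800 x [-12.4 115.4]
h mean 4.1 d [-51.5  50.6]
```

>>> send_rows(
  targets=[
    {"xyz": [0, 2, 0], "angular": [0, 0, 0], "jaw": 0},
    {"xyz": [0, 2.5, 0], "angular": [0, 0, 0], "jaw": 0},
    {"xyz": [0, -4, 0], "angular": [0, 0, 0], "jaw": 0},
    {"xyz": [0, -12, 0], "angular": [0, 0, 0], "jaw": 0},
    {"xyz": [0, -14, -30], "angular": [0, 0, 0], "jaw": 0},
    {"xyz": [0, -14, -80], "angular": [0, 0, 0], "jaw": 0},
    {"xyz": [0, -14, -130], "angular": [0, 0, 0], "jaw": 0},
    {"xyz": [-60, -14, -170], "angular": [0, 0, 0], "jaw": 0},
  ],
)

```text
clock: 5.1
eef_pos: [0.5561, 0.0715, 0.1751]
eef_rot: [1.778, 1.657, -0.819]
ft_force: [1.0, -0.4, 0.5]
gripper_width: 0.0003
```

```bash
python3 - <<'E'
from pan import *
info(ST); panel_x(ST,'top')
G=ST.at(94,0,0)
rel('above',[0.62,-0.06,0.36],Rgrip(ST)); rel('standoff',ST.at(94,-50-80,0),Rgrip(ST)); print(ST.at(94,-130,0))
R2=Rgrip(ST)@np.diag([-1,-1,1]); rel('alt',[0.62,-.06,.36],R2)
E
```

```text
t 5.1 in frame x,d,n [-41.9 -12.1 162.6] F [ 1.  -0.4  0.5] w 0.0003077679232500804 q [-0.28  0.81 -0.44  1.6   0.88  1.59 -1.14]
d band -0.05 -0.02 921 x [-10.1 118.2]
d band -0.02 0.01 770 x [-10.2 118.5]
d band 0.01 0.045 861 x [-10.  118.9]
h mean 4.1 d [-51.5  51. ]
above xyz [-213.4, 71.9, -20.0] ang [69.5, 68.4, 69.9]
standoff xyz [-110.2, 130.9, 166.8] ang [69.5, 68.4, 69.9]
[ 0.67513694 -0.13928362  0.16078578]
alt xyz [-213.4, 71.9, -20.0] ang [-68.3, 69.3, -69.2]
```

>>> send_rows(
  targets=[
    {"xyz": [-25, 0, -10], "angular": [0, 0, 8], "jaw": 0},
    {"xyz": [-50, 0, -20], "angular": [0, 0, 8], "jaw": 0},
    {"xyz": [-50, 0, -20], "angular": [0, 0, 8], "jaw": 0},
  ],
)

```text
clock: 5.45
eef_pos: [0.5583, 0.0504, 0.2385]
eef_rot: [1.876, 1.497, -0.743]
ft_force: [-0.9, 0.3, -0.8]
gripper_width: 0.0005
```

```bash
python3 - <<'E'
from pan import *
info(ST)
rel('above',[0.60,-0.04,0.34],Rgrip(ST))
R2=Rgrip(ST)@np.diag([-1,-1,1]); rel('alt',[0.60,-.04,.34],R2)
mid=Ro.from_euler('z',-4.7,degrees=True).as_matrix()@np.array([[1,0,0],[0,-1,0],[0,0,-1.]]); rel('down x=+x',[.58,0,.34],mid); rel('down x=-x',[.58,0,.34],mid@np.diag([-1,-1,1]))
E
```

```text
t 5.45 in frame x,d,n [-38.  -74.2 187.5] F [-0.9  0.3 -0.8] w 0.0004640541494185792 q [-0.26  0.7  -0.42  1.61  0.85  1.63 -1.2 ]
above xyz [-124.7, 68.2, 0.5] ang [73.2, 62.2, 63.8]
alt xyz [-124.7, 68.2, 0.5] ang [-64.0, 75.4, -75.2]
down x=+x xyz [-103.5, 41.9, -28.8] ang [41.2, 34.4, 76.4]
down x=-x xyz [-103.5, 41.9, -28.8] ang [-35.7, 42.7, -91.3]
```

>>> send_rows(
  targets=[
    {"xyz": [-104, 42, -29], "angular": [41, 34.5, 76.5], "jaw": 40},
    {"xyz": [-104, 42, -29], "angular": [41, 34.5, 76.5], "jaw": 40},
    {"xyz": [-104, 42, -29], "angular": [41, 34.5, 76.5], "jaw": 40},
    {"xyz": [-104, 42, -29], "angular": [41, 34.5, 76.5], "jaw": 40},
    {"xyz": [-104, 42, -29], "angular": [41, 34.5, 76.5], "jaw": 40},
    {"xyz": [-104, 42, -29], "angular": [41, 34.5, 76.5], "jaw": 40},
    {"xyz": [-104, 42, -29], "angular": [41, 34.5, 76.5], "jaw": 40},
    {"xyz": [-104, 42, -29], "angular": [41, 34.5, 76.5], "jaw": 40},
  ],
)

```text
clock: 6.25
eef_pos: [0.5796, -0.0003, 0.3393]
eef_rot: [2.924, 0.395, -0.244]
ft_force: [0.6, 0.3, -0.3]
gripper_width: 0.0402
```

```bash
python3 - <<'E'
from pan import *
info(ST)
rel('above',[0.62,-0.10,0.32],Rgrip(ST))
E
```

```text
t 6.25 in frame x,d,n [ -12.6 -182.8  214.9] F [ 0.6  0.3 -0.3] w 0.04016128321744665 q [ 0.07  0.45 -0.36  1.48  0.31  1.44 -1.64]
above xyz [17.5, 102.7, 33.1] ang [50.3, 15.8, 16.2]
```

>>> send_rows(
  targets=[
    {"xyz": [17.5, 103, 33], "angular": [50.3, 15.8, 16.2], "jaw": 40},
    {"xyz": [17.5, 103, 33], "angular": [50.3, 15.8, 16.2], "jaw": 40},
    {"xyz": [17.5, 103, 33], "angular": [50.3, 15.8, 16.2], "jaw": 40},
    {"xyz": [17.5, 103, 33], "angular": [50.3, 15.8, 16.2], "jaw": 40},
    {"xyz": [17.5, 103, 33], "angular": [50.3, 15.8, 16.2], "jaw": 40},
    {"xyz": [17.5, 103, 33], "angular": [50.3, 15.8, 16.2], "jaw": 40},
    {"xyz": [17.5, 103, 33], "angular": [50.3, 15.8, 16.2], "jaw": 40},
    {"xyz": [17.5, 103, 33], "angular": [50.3, 15.8, 16.2], "jaw": 40},
  ],
)

```text
clock: 7.05
eef_pos: [0.6182, -0.1032, 0.3168]
eef_rot: [-2.44, 0.111, -0.031]
ft_force: [0.0, -0.7, -0.5]
gripper_width: 0.04
```

```bash
python3 - <<'E'
from pan import *
info(ST); panel_x(ST,'top')
rel('standoff',ST.at(98,-50-60,2),Rgrip(ST)); rel('grip',ST.at(98,-6,0),Rgrip(ST))
E
```

```text
t 7.05 in frame x,d,n [  34.3 -229.4  124.2] F [ 0.  -0.7 -0.5] w 0.03999009829302367 q [ 0.71  0.63 -0.46  1.43 -0.43  1.33 -1.21]
d band -0.05 -0.02 905 x [ -9.9 118.2]
d band -0.02 0.01 711 x [ -9.8 118.2]
d band 0.01 0.045 844 x [ -9.9 119.1]
h mean 4.0 d [-51.1  50.4]
standoff xyz [63.8, 124.4, 119.1] ang [0.0, 0.1, -0.3]
grip xyz [64.0, 126.4, 223.1] ang [0.0, 0.1, -0.3]
```

>>> send_rows(
  targets=[
    {"xyz": [32, 62, 60], "angular": [0, 0, 0], "jaw": 40},
    {"xyz": [64, 110, 100], "angular": [0, 0, 0], "jaw": 40},
    {"xyz": [64, 126, 120], "angular": [0, 0, 0], "jaw": 40},
    {"xyz": [64, 126, 120], "angular": [0, 0, 0], "jaw": 40},
  ],
)

```text
clock: 7.5
eef_pos: [0.6807, -0.1238, 0.1424]
eef_rot: [-2.443, 0.101, -0.029]
ft_force: [-0.6, -0.5, 0.5]
gripper_width: 0.0401
```

```bash
python3 - <<'E'
from pan import *
info(ST); rel('grip',ST.at(98,-6,0),Rgrip(ST))
a=cam('top')['pixels'][130:250,300:420]; b=cam('side')['pixels'][120:240,230:390]
cv2.imwrite('pics/pregrip.png',np.hstack([cv2.resize(a,(340,340)),cv2.resize(b,(453,340))])[:,:,::-1])
E
```

```text
t 7.5 in frame x,d,n [  98.3 -105.7    0.4] F [-0.6 -0.5  0.5] w 0.04008132847540815 q [ 0.64  0.92 -0.41  1.33 -0.37  1.17 -1.12]
grip xyz [0.2, 0.2, 99.7] ang [0.1, 0.3, -0.1]
```

View pics/pregrip.png

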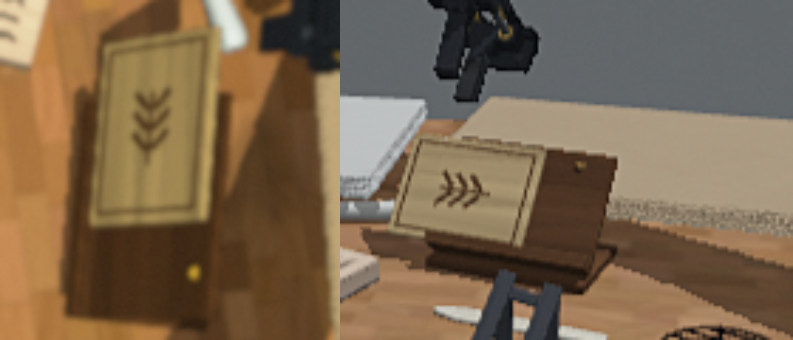

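>>> send_rows(
  targets=[
    {"xyz": [0, 0, 25], "angular": [0, 0, 0], "jaw": 40},
    {"xyz": [0, 0, 50], "angular": [0, 0, 0], "jaw": 40},
    {"xyz": [0, 0, 70], "angular": [0, 0, 0], "jaw": 40},
    {"xyz": [0, 0, 85], "angular": [0, 0, 0], "jaw": 40},
    {"xyz": [0, 0, 95], "angular": [0, 0, 0], "jaw": 40},
    {"xyz": [0, 0, 99.5], "angular": [0, 0, 0], "jaw": 40},
    {"xyz": [0, 0, 99.5], "angular": [0, 0, 0], "jaw": 40},
  ],
)

```text
clock: 8.3
eef_pos: [0.6829, -0.0592, 0.0638]
eef_rot: [-2.441, 0.103, -0.021]
ft_force: [-0.7, 0.5, -0.9]
gripper_width: 0.0402
```

```bash
python3 - <<'E'
from pan import *
info(ST); panel_x(ST,'top'); rel('grip',ST.at(98,-6,0),Rgrip(ST))
E
```

```text
t 8.3 in frame x,d,n [95.2 -4.  -0.7] F [-0.7  0.5 -0.9] w 0.04015836574855859 q [ 0.58  1.   -0.43  1.4  -0.38  1.   -1.11]
d band -0.05 -0.02 613 x [-10.1  83.6]
d band -0.02 0.01 532 x [-10.2  86.9]
d band 0.01 0.045 779 x [-10.  117.7]
h mean 4.0 d [-51.1  50.6]
grip xyz [2.6, -1.1, -1.6] ang [-0.0, 0.6, -0.4]
```

>>> send_rows(
  targets=[
    {"xyz": [2.5, -1, -1.5], "angular": [0, 0.5, -0.4], "jaw": 40},
    {"xyz": [2.5, -1, -1.5], "angular": [0, 0.5, -0.4], "jaw": 20},
    {"xyz": [2.5, -1, -1.5], "angular": [0, 0.5, -0.4], "jaw": 12},
    {"xyz": [2.5, -1, -1.5], "angular": [0, 0.5, -0.4], "jaw": 4},
    {"xyz": [2.5, -1, -1.5], "angular": [0, 0.5, -0.4], "jaw": 0},
    {"xyz": [2.5, -1, -1.5], "angular": [0, 0.5, -0.4], "jaw": 0},
    {"xyz": [2.5, -1, -1.5], "angular": [0, 0.5, -0.4], "jaw": 0},
    {"xyz": [2.5, -1, -1.5], "angular": [0, 0.5, -0.4], "jaw": 0},
  ],
  squeeze=10,
)

```text
clock: 9.15
eef_pos: [0.6856, -0.06, 0.0659]
eef_rot: [-2.441, 0.099, -0.036]
ft_force: [-0.8, -0.6, 1.5]
gripper_width: 0.0077
```

```bash
python3 - <<'E'
from pan import *
info(ST); panel_x(ST,'top')
E
```

```text
t 9.15 in frame x,d,n [97.9 -6.   0.2] F [-0.8 -0.6  1.5] w 0.007743448654174895 q [ 0.58  1.   -0.43  1.4  -0.38  0.99 -1.1 ]
d band -0.05 -0.02 670 x [-10.1  86. ]
d band -0.02 0.01 554 x [-10.  113.7]
d band 0.01 0.045 849 x [-10.  118.1]
h mean 4.2 d [-50.9  50.2]
```

>>> send_rows(
  targets=[
    {"xyz": [0, 0, 0], "angular": [0, 0, 0], "jaw": 0},
    {"xyz": [0, 0, 0], "angular": [0, 0, 0], "jaw": 0},
    {"xyz": [0, -1, -4], "angular": [0, 0, 0], "jaw": 0},
    {"xyz": [0, -2, -9], "angular": [0, 0, 0], "jaw": 0},
    {"xyz": [0, -5, -16], "angular": [0, 0, 0], "jaw": 0},
    {"xyz": [0, -10, -26], "angular": [0, 0, 0], "jaw": 0},
    {"xyz": [0, -20, -40], "angular": [0, 0, 0], "jaw": 0},
    {"xyz": [0, -30, -55], "angular": [0, 0, 0], "jaw": 0},
  ],
  squeeze=40,
)

```text
clock: 10.0
eef_pos: [0.6848, -0.0725, 0.1291]
eef_rot: [-2.441, 0.099, -0.036]
ft_force: [0.4, 0.5, -1.4]
gripper_width: 0.0078
```

```bash
cat >> pan.py <<'E'
def held(save=None,crop=None):
    """panel centre/axes relative to the tool, from top depth+colour"""
    c=cam('top'); s,p,r=now()
    hsv=cv2.cvtColor(c['pixels'],cv2.COLOR_RGB2HSV); M=cv2.inRange(hsv,(14,50,90),(28,160,255)); W=cloud(c); q=(W-p)@r*1000
    k=(M>0)&(abs(q[...,1]+4)<9)&(q[...,0]<40)&(q[...,0]>-130)&(abs(q[...,2]-5)<70)
    n_,l,st,_=cv2.connectedComponentsWithStats(k.astype(np.uint8)); k=l==1+np.argmax(st[1:,4])
    P=q[k]; n,m,e=fit(P); n*=-np.sign(n[1]); print('n in tool',n.round(3),'pts',len(P),'mean y',m[1].round(1),'std',e.round(2))
    A=P[P[:,0]<-20]
    for b in range(-100,-20,20):
        z=A[(A[:,0]>b)&(A[:,0]<b+20)]; print('x',b+10,'z ext',np.percentile(z[:,2],[1,99]).round(1))
    for b in range(-40,50,20):
        z=A[(A[:,2]>b)&(A[:,2]<b+20)]; print('z',b+10,'x min',np.percentile(z[:,0],[1]).round(1),'x max all',np.percentile(P[(P[:,2]>b)&(P[:,2]<b+20)][:,0],99).round(1))
    if save: u0,v0,u1,v1=crop; cv2.imwrite('pics/'+save,cv2.resize(c['pixels'][v0:v1,u0:u1],None,fx=3.5,fy=3.5,interpolation=cv2.INTER_CUBIC)[:,:,::-1])
E
python3 - <<'E'
from pan import *
info(ST); held()
E
```

```text
t 10.0 in frame x,d,n [ 98.1 -62.4  31.2] F [ 0.4  0.5 -1.4] w 0.0077985193718548 q [ 0.6   0.92 -0.43  1.39 -0.39  1.08 -1.14]
n in tool [ 0.001 -1.    -0.001] pts 2697 mean y -2.2 std 1.25
x -90 z ext [-42.   58.2]
x -70 z ext [-41.7  57.2]
x -50 z ext [-41.5  57.1]
x -30 z ext [-41.4  57.5]
z -30 x min [-109.6] x max all -13.9
z -10 x min [-109.5] x max all -12.7
z 10 x min [-109.9] x max all 17.2
z 30 x min [-110.] x max all 17.3
z 50 x min [-109.6] x max all 18.0
```

```bash
python3 - <<'E'
from pan import *
info(ST); held()
s,p,r=now(); rel('up',p+[-.02,0,.1],r)
rel('A',EA.at(44,-6,30)+[0,0,.12],Rgrip(EA)); print(EA.at(44,-6,30)+[0,0,.12])
E
```

```text
t 10.05 in frame x,d,n [100.1 -65.6  33.2] F [2.4 0.1 1.8] w 0.007694310554055903 q [ 0.6   0.91 -0.43  1.39 -0.39  1.08 -1.14]
n in tool [-0.001 -1.     0.001] pts 2723 mean y -4.9 std 1.3
x -90 z ext [-45.6  53.3]
x -70 z ext [-45.8  53.2]
x -50 z ext [-45.6  52.2]
x -30 z ext [-45.3  53.1]
z -30 x min [-107.4] x max all -11.6
z -10 x min [-108.] x max all -10.3
z 10 x min [-107.6] x max all 19.5
z 30 x min [-108.] x max all 19.8
z 50 x min [-107.9] x max all 20.2
up xyz [-19.4, -63.1, -77.8] ang [0.0, 0.0, 0.0]
A xyz [-134.3, -247.4, 110.5] ang [-0.0, 7.7, 9.7]
[0.5737689  0.1976246  0.20487989]
```

>>> send_rows(
  targets=[
    {"xyz": [-8, -31, -39], "angular": [0, 0, 0], "jaw": 0},
    {"xyz": [-19, -63, -78], "angular": [0, 0, 0], "jaw": 0},
    {"xyz": [-40, -95, -50], "angular": [0, 2, 2.5], "jaw": 0},
    {"xyz": [-65, -130, -15], "angular": [0, 4, 5], "jaw": 0},
    {"xyz": [-90, -170, 30], "angular": [0, 6, 7.5], "jaw": 0},
    {"xyz": [-115, -210, 70], "angular": [0, 7.7, 9.7], "jaw": 0},
    {"xyz": [-130, -240, 100], "angular": [0, 7.7, 9.7], "jaw": 0},
    {"xyz": [-134, -247, 110], "angular": [0, 7.7, 9.7], "jaw": 0},
  ],
)

```text
clock: 10.9
eef_pos: [0.5718, 0.1999, 0.2054]
eef_rot: [-2.421, 0.36, -0.131]
ft_force: [1.6, -0.3, -1.4]
gripper_width: 0.0076
```

>>> send_rows(
  targets=[
    {"xyz": [0, 0, 0], "angular": [0, 0, 0], "jaw": 0},
    {"xyz": [0, 0, 0], "angular": [0, 0, 0], "jaw": 0},
    {"xyz": [0, 0, 0], "angular": [0, 0, 0], "jaw": 0},
  ],
)

```text
clock: 11.2
eef_pos: [0.5727, 0.1984, 0.2054]
eef_rot: [-2.422, 0.362, -0.133]
ft_force: [0.8, -0.2, -1.0]
gripper_width: 0.0075
```

```bash
python3 - <<'E'
from pan import *
info(EA); held()
rel('stand-off',EA.at(43.8,-6-25,10),Rgrip(EA)); rel('seat',EA.at(43.8,-6,0),Rgrip(EA))
E
```

```text
t 11.2 in frame x,d,n [ 42.8 -98.1 107.8] F [ 0.8 -0.2 -1. ] w 0.007478305104093781 q [ 0.41  0.54 -0.62  1.96 -0.68  0.54 -1.41]
n in tool [-0.002 -1.    -0.001] pts 1811 mean y -4.2 std 0.82
x -90 z ext [-44.4  53.6]
x -70 z ext [-45.   53.4]
x -50 z ext [-44.6  55.1]
x -30 z ext [-44.6  54.4]
z -30 x min [-107.5] x max all -31.6
z -10 x min [-107.5] x max all -21.8
z 10 x min [-107.7] x max all -25.9
z 30 x min [-107.3] x max all -23.8
z 50 x min [-107.3] x max all -23.3
stand-off xyz [0.6, 97.5, 67.3] ang [0.0, -0.1, -0.0]
seat xyz [0.6, 107.5, 92.3] ang [0.0, -0.1, -0.0]
```

>>> send_rows(
  targets=[
    {"xyz": [0, 25, 20], "angular": [0, 0, 0], "jaw": 0},
    {"xyz": [0, 50, 40], "angular": [0, 0, 0], "jaw": 0},
    {"xyz": [0, 75, 55], "angular": [0, 0, 0], "jaw": 0},
    {"xyz": [0, 92, 64], "angular": [0, 0, 0], "jaw": 0},
    {"xyz": [0, 97.5, 67], "angular": [0, 0, 0], "jaw": 0},
    {"xyz": [0, 97.5, 67], "angular": [0, 0, 0], "jaw": 0},
    {"xyz": [0, 97.5, 67], "angular": [0, 0, 0], "jaw": 0},
  ],
)

```text
clock: 11.95
eef_pos: [0.5647, 0.1676, 0.0924]
eef_rot: [-2.421, 0.363, -0.135]
ft_force: [-0.0, 0.7, -0.5]
gripper_width: 0.0081
```

```bash
python3 - <<'E'
from pan import *
info(EA); panel_x(EA,'top'); held()
rel('seat',EA.at(43.3,-5,0),Rgrip(EA))
a=cam('top')['pixels'][160:280,170:290]; b=cam('side')['pixels'][150:290,220:380]
cv2.imwrite('pics/preplace.png',np.hstack([cv2.resize(a,(380,380)),cv2.resize(b,(420,380))])[:,:,::-1])
E
```

```text
t 11.95 in frame x,d,n [ 44.1 -31.9  10.8] F [-0.   0.7 -0.5] w 0.008095145185152279 q [ 0.5   0.77 -0.67  2.01 -0.69  0.35 -1.2 ]
d band -0.05 -0.02 0 x 
d band -0.02 0.01 0 x 
d band 0.01 0.045 0 x pan.py:10: RuntimeWarning: Mean of empty slice.
  print('h mean',((q@f.n)[k].mean()*1000).round(1),'d',(np.percentile(d[k],[.5,99.5])*1000).round(1))
  ret = ret.dtype.type(ret / rcount)
Traceback (most recent call last):
  File "pan.py", line 10, in panel_x
    print('h mean',((q@f.n)[k].mean()*1000).round(1),'d',(np.percentile(d[k],[.5,99.5])*1000).round(1))
                                                          ~~~~~~~~~~~~~^^^^^^^^^^^^^^^^
IndexError: index -1 is out of bounds for axis 0 with size 0
```

```bash
python3 - <<'E'
from pan import *
info(EA); held()
rel('seat',EA.at(43.3,-5,0),Rgrip(EA))
a=cam('top')['pixels'][160:280,170:290]; b=cam('side')['pixels'][150:290,220:380]
cv2.imwrite('pics/preplace.png',np.hstack([cv2.resize(a,(380,380)),cv2.resize(b,(420,380))])[:,:,::-1])
E
```

```text
t 12.0 in frame x,d,n [ 44.1 -31.9  11.2] F [-0.6  0.5 -0.6] w 0.007488069116666762 q [ 0.5   0.77 -0.67  2.01 -0.69  0.35 -1.2 ]
n in tool [-0.002 -1.     0.   ] pts 1488 mean y -3.9 std 0.96
x -90 z ext [-45.5  52.8]
x -70 z ext [-45.1  53.1]
x -50 z ext [-44.7  53.3]
x -30 z ext [-44.9  54. ]
z -30 x min [-106.8] x max all -26.0
z -10 x min [-106.9] x max all -25.6
z 10 x min [-107.2] x max all -28.4
z 30 x min [-106.7] x max all -25.7
z 50 x min [-107.2] x max all -25.5
seat xyz [-0.7, 11.3, 26.9] ang [0.0, -0.2, 0.1]
```

View pics/preplace.png

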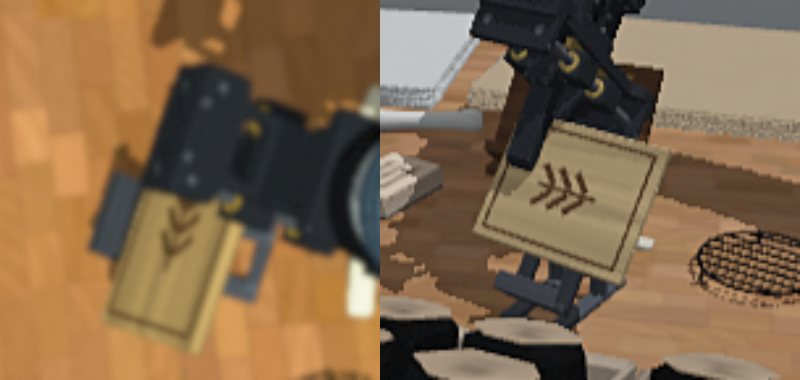

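>>> send_rows(
  targets=[
    {"xyz": [-0.5, 2, 6], "angular": [0, 0, 0], "jaw": 0},
    {"xyz": [-1, 5, 12], "angular": [0, 0, 0], "jaw": 0},
    {"xyz": [-1, 8, 17], "angular": [0, 0, 0], "jaw": 0},
    {"xyz": [-1, 9, 20], "angular": [0, 0, 0], "jaw": 0},
    {"xyz": [-1, 9.5, 21.5], "angular": [0, 0, 0], "jaw": 0},
    {"xyz": [-1, 9.5, 21.5], "angular": [0, 0, 0], "jaw": 0},
  ],
)

```text
clock: 12.75
eef_pos: [0.5652, 0.1748, 0.0695]
eef_rot: [-2.421, 0.362, -0.134]
ft_force: [-0.5, 0.1, -0.5]
gripper_width: 0.008
```

```bash
python3 - <<'E'
from pan import *
info(EA); held()
rel('seat',EA.at(43,-5,0),Rgrip(EA))
E
```

```text
t 12.75 in frame x,d,n [42.5 -9.9  1.5] F [-0.5  0.1 -0.5] w 0.00803214094009243 q [ 0.49  0.83 -0.67  2.   -0.7   0.3  -1.17]
n in tool [-0.004 -1.     0.   ] pts 1423 mean y -3.7 std 1.07
x -90 z ext [-45.   54.1]
x -70 z ext [-44.9  56.1]
x -50 z ext [-45.   59.4]
x -30 z ext [-44.9  58.7]
z -30 x min [-107.5] x max all -26.3
z -10 x min [-107.1] x max all -25.9
z 10 x min [-106.9] x max all -28.9
z 30 x min [-107.] x max all -25.8
z 50 x min [-107.1] x max all -26.2
seat xyz [0.4, 1.6, 5.1] ang [0.0, -0.1, 0.1]
```

Now lower 1 mm per row and look for contact.

>>> send_rows(
  targets=[
    {"xyz": [0, 0, 1], "angular": [0, 0, 0], "jaw": 0},
    {"xyz": [0, 0.5, 2], "angular": [0, 0, 0], "jaw": 0},
    {"xyz": [0, 1, 3], "angular": [0, 0, 0], "jaw": 0},
    {"xyz": [0, 1, 4], "angular": [0, 0, 0], "jaw": 0},
    {"xyz": [0, 1, 4], "angular": [0, 0, 0], "jaw": 0},
  ],
)

```text
clock: 13.3
eef_pos: [0.5661, 0.1762, 0.0661]
eef_rot: [-2.421, 0.362, -0.135]
ft_force: [-0.5, -2.4, 2.4]
gripper_width: 0.0077
```

>>> send_rows(
  targets=[
    {"xyz": [0, 0, 1], "angular": [0, 0, 0], "jaw": 0},
    {"xyz": [0, 0, 1.5], "angular": [0, 0, 0], "jaw": 0},
  ],
)

```text
clock: 13.5
eef_pos: [0.5668, 0.1764, 0.0657]
eef_rot: [-2.421, 0.362, -0.136]
ft_force: [-4.8, -12.0, 17.8]
gripper_width: 0.0078
```

```bash
python3 - <<'E'
from pan import *
info(EA); s,p,r=now(); print('F tool',(r.T@s['ft_force']).round(1))
E
```

```text
t 13.5 in frame x,d,n [43.6 -5.6  0.5] F [ -4.8 -12.   17.8] w 0.007842367007617704 q [ 0.49  0.84 -0.68  2.   -0.7   0.29 -1.17]
F tool [ -1.   -1.6 -21.9]
```

>>> send_rows(
  targets=[
    {"xyz": [0, 0.3, -0.8], "angular": [0, 0, 0], "jaw": 0},
    {"xyz": [0, 0.8, -1], "angular": [0, 0, 0], "jaw": 0},
    {"xyz": [0, 0.8, -1], "angular": [0, 0, 0], "jaw": 0},
  ],
)

```text
clock: 13.8
eef_pos: [0.5665, 0.1759, 0.0663]
eef_rot: [-2.42, 0.361, -0.136]
ft_force: [0.1, 0.7, 2.8]
gripper_width: 0.0076
```

```bash
python3 - <<'E'
from pan import *
info(EA); s,p,r=now(); print('F tool',(r.T@s['ft_force']).round(1)); panel_x(EA,'top')
E
```

```text
t 13.8 in frame x,d,n [43.4 -6.5  0.5] F [0.1 0.7 2.8] w 0.0076294708320797785 q [ 0.49  0.84 -0.68  2.   -0.7   0.3  -1.17]
F tool [-0.1 -2.3 -1.7]
d band -0.05 -0.02 452 x [-64.1  19.2]
d band -0.02 0.01 353 x [-63.8  15.6]
d band 0.01 0.045 433 x [-64.3  17.8]
h mean 4.2 d [-51.8  48. ]
```

>>> send_rows(
  targets=[
    {"xyz": [0, 0, 0.5], "angular": [0, 0, 0], "jaw": 9},
    {"xyz": [0, 0, 0.5], "angular": [0, 0, 0], "jaw": 12},
    {"xyz": [0, 0, 0.5], "angular": [0, 0, 0], "jaw": 16},
    {"xyz": [0, 0, 0], "angular": [0, 0, 0], "jaw": 22},
    {"xyz": [0, 0, 0], "angular": [0, 0, 0], "jaw": 30},
    {"xyz": [0, 0, 0], "angular": [0, 0, 0], "jaw": 30},
  ],
)

```text
clock: 14.45
eef_pos: [0.5666, 0.1758, 0.0663]
eef_rot: [-2.421, 0.362, -0.136]
ft_force: [-0.3, 0.4, 0.1]
gripper_width: 0.0299
```

```bash
python3 - <<'E'
from pan import *
info(EA); panel_x(EA,'top')
a=cam('top')['pixels'][160:280,170:290]; b=cam('side')['pixels'][150:290,220:380]
cv2.imwrite('pics/rel.png',np.hstack([cv2.resize(a,(380,380)),cv2.resize(b,(420,380))])[:,:,::-1])
E
```

```text
t 14.45 in frame x,d,n [43.5 -6.5  0.4] F [-0.3  0.4  0.1] w 0.02994339822887543 q [ 0.49  0.84 -0.68  2.   -0.7   0.3  -1.17]
d band -0.05 -0.02 452 x [-64.2  12. ]
d band -0.02 0.01 355 x [-63.8  14.3]
d band 0.01 0.045 428 x [-64.3  17.5]
h mean 3.8 d [-51.9  49.8]
```

View pics/rel.png

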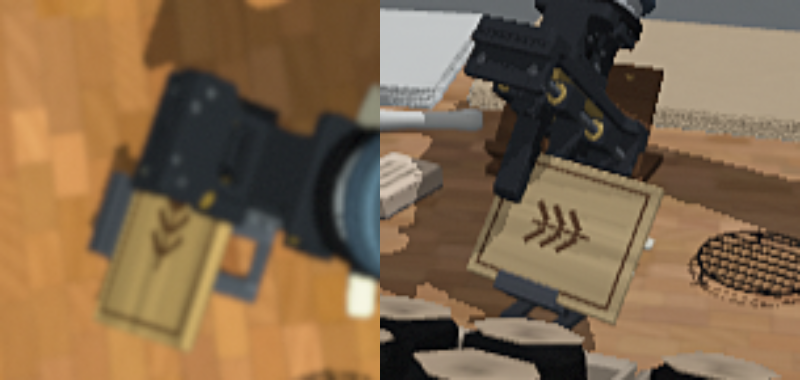

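>>> send_rows(
  targets=[
    {"xyz": [0, 0, -10], "angular": [0, 0, 0], "jaw": 30},
    {"xyz": [0, 0, -25], "angular": [0, 0, 0], "jaw": 30},
    {"xyz": [0, 0, -45], "angular": [0, 0, 0], "jaw": 30},
    {"xyz": [0, 0, -75], "angular": [0, 0, 0], "jaw": 30},
    {"xyz": [0, 0, -110], "angular": [0, 0, 0], "jaw": 30},
    {"xyz": [0, 0, -150], "angular": [0, 0, 0], "jaw": 30},
    {"xyz": [0, 20, -190], "angular": [0, 0, 0], "jaw": 30},
    {"xyz": [0, 40, -220], "angular": [0, 0, 0], "jaw": 30},
  ],
)

```text
clock: 15.4
eef_pos: [0.5153, 0.0088, 0.2114]
eef_rot: [-2.423, 0.361, -0.14]
ft_force: [0.6, 0.2, -0.2]
gripper_width: 0.0301
```

>>> send_rows(
  targets=[
    {"xyz": [0, 50, -60], "angular": [0, 0, 0], "jaw": 30},
    {"xyz": [0, 80, -60], "angular": [0, 0, 0], "jaw": 30},
    {"xyz": [0, 80, -60], "angular": [0, 0, 0], "jaw": 30},
  ],
)

```text
clock: 15.7
eef_pos: [0.4845, -0.0945, 0.2053]
eef_rot: [-2.426, 0.375, -0.144]
ft_force: [-0.3, -0.2, 0.5]
gripper_width: 0.0301
```

```bash
python3 - <<'E'
from pan import *
info(EA); panel_x(EA,'top')
c=cam('top'); k,P,n,p,e=panel_front(c,(190,190,290,290)); print('n',n.round(3),'tilt',np.degrees(np.arccos(n[2])),'yaw',np.degrees(np.arctan2(-n[0],n[1])))
a=c['pixels'][100:340,150:410]; b=cam('side')['pixels'][140:290,220:400]
cv2.imwrite('pics/fin.png',np.hstack([cv2.resize(a,(400,370)),cv2.resize(b,(400,370))])[:,:,::-1])
E
```

```text
t 15.7 in frame x,d,n [  44.  -294.6 -126.6] F [-0.3 -0.2  0.5] w 0.030130440731978184 q [ 0.95  0.52 -0.54  1.96 -0.55  0.91 -1.04]
d band -0.05 -0.02 754 x [-63.8  64.6]
d band -0.02 0.01 560 x [-63.8  64. ]
d band 0.01 0.045 662 x [-63.7  64.3]
h mean 4.0 d [-51.7  49.7]
n [0.212 0.732 0.647] tilt 49.69731569830415 yaw -16.168103132217723
```

View pics/fin.png

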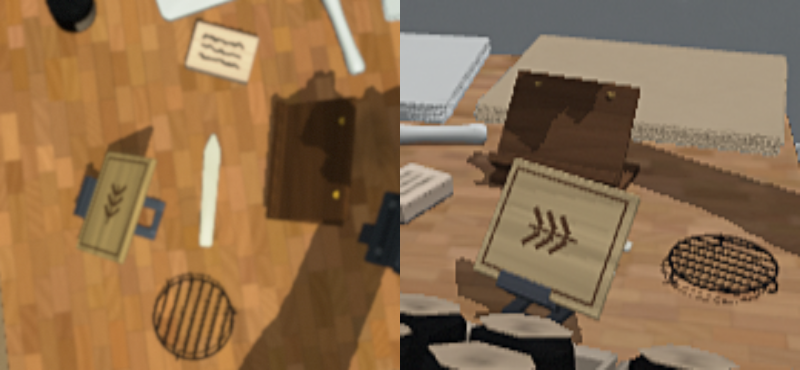

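```bash
python3 - <<'E'
from pan import *
t=np.load('top0.npz')['pixels'].astype(int); c=cam('top')['pixels'].astype(int)
for n,(u0,v0,u1,v1) in dict(folder=(278,180,295,265),trivet=(245,272,308,335),stamp=(266,108,322,156)).items():
    print(n,(abs(t-c).max(2)>40)[v0:v1,u0:u1].mean().round(3))
info(EA); print(arm.job_done())
E
```

```text
folder 0.0
trivet 0.0
stamp 0.0
t 15.9 in frame x,d,n [  42.7 -289.8 -118.7] F [0.1 0.6 0.2] w 0.030049613882301606 q [ 0.94  0.52 -0.55  1.96 -0.55  0.91 -1.04]
the job is handed in; nothing more can be done
None
```

The sign panel is on the easel and the job was handed in at 15.9 s, with the gripper clear of everything.

I slid the panel about 54 mm along the ledge with the shut fingers until roughly a third (44 mm) stuck out past the far end. I then pinched it there front and back, lifted it off, set it on the easel's ledge, opened the jaws and backed off up the slope.

The last checks, from the top camera:
- **Centring:** the panel is centred to within about 1 mm.
- **Lean:** it leans at 49.7°, against the nominal 50°, and its face lies on the expected plane with the inlaid side outward.
- **Straightness:** its yaw measured −16.2°, against my easel estimate of −17°. That 0.8° difference is within the measuring noise. The easel's own yaw estimates disagreed: the uprights' plane gave −16.7°, and the lip line gave −12.4°, which I judged unreliable.
- **Bystanders:** the image areas around the bone folder, trivet and block stamp showed no change from the start.

The highest wrist force I read was about 22 N, a brief press on the ledge while seating the panel.

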